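# Shift the press feed into third

### The arm

A 7-joint arm with a two-finger parallel gripper is mounted at the origin on the work surface. World frame = base frame: x ahead of the robot, y to its left, z up, the work surface at z = 0. Lengths are in mm, angles in rad, forces in N, time in s.
With the tool pointing down it reaches from about 400 to 875 mm from the base axis. Payload 4.4 kg.
Tool frame: the origin (TCP) lies on the centre line of the jaws, within the pads' length; the fingertips stand 25 mm ahead of it and the grasp point (between the pads) lies 6 mm ahead of it (robot.tcp_to_tips is the distance from the TCP to the fingertips, in mm); z points along the fingers, y is the direction in which the jaws open and shut (so a half turn about z gives the same grasp; the last joint's range is limited). The gripper opens to 85 mm and grips with 20 to 120 N. Pads are 22 mm wide; open, the fingers measure 114 mm over their backs; the gripper's body (76 mm by 85 mm) begins 54 mm behind the grasp point. The pads swing forward as they close: fully open they stand 13 mm farther back than shut.
Start: joints at [1.054, 0.628, 0.038, 1.517, -0.027, 0.996, -0.02], TCP at [283.223, -585.066, 256.313] pointing down, gripper open.
Joint ranges: [-3.06, 3.06], [-0.37, 2.12], [-1.25, 1.32], [0.18, 2.47], [-1.1, 4.24], [0.23, 1.98], [-2.94, 2.94]. Speed limits (rad/s): [2.57, 2.57, 3.14, 3.14, 3.14, 3.14, 3.14].

### API

Orientations are given as a rotation vector (axis times angle).
In Python, from station import robot gives the robot as it stands.
- The arm moves only by the shell command python3 -m jog 'ROWS'. ROWS is JSON, a list of rows, each an object of numbers: "tx", "ty", "tz": the shift along the tool's x, y, z in mm; "wx", "wy", "wz": the turn, a rotation vector about the tool's x, y, z in degrees; "claw": the opening, from -1 (shut) to 1 (fully open), so that 0 is half open. In form: [{"tx": .., "ty": .., "tz": .., "wx": .., "wy": .., "wz": .., "claw": ..}, ...]. A call has exactly 5 rows; each row is the pose to reach, as a shift and turn from the pose commanded when the call began, along the tool's axes at that moment; what a row does not reach only later rows make up. A row lasts 1/12 s, in which the tool goes at most 41.7 mm and 7.16 degrees, less where a joint would pass 70% of its speed; a pose out of reach is approached as far as the arm can. A call with a gripper value outside its range is refused whole. The fingers move at their own pace and stop on an object; the grip force is fixed at half the most. Time passes only in rows, so rows that repeat a pose let the fingers close, or fill a call up. It gives the time, the measured TCP pose, the force and the opening at its end, in the units of the state.
- robot.get_obs(): the state, without advancing time (a new reading comes with each control period).
- robot.get_image(name): name is "scene" or "top" or "wrist"; returns a dict with "img" (420x560x3 uint8, blue, green, red), "range_z" (420x560 float32, mm along the optical axis (not along the pixel's ray), 0 where there is no reading), "camera_matrix" (3x3 intrinsics, pixels), "k1" (the pictures are not rectified: a ray, as slopes to the right and down, at radius r is drawn at 1 + k1 r^2 times it, then the intrinsics apply), "T" (4x4, takes a point from camera to world coordinates). Camera axes: x right, y up, looking along -z (the intrinsics and any distortion apply to the point x, -y, -z); pixel columns grow to the right and rows downward; lengths in mm; the calibration is good to about 2 mm. A picture is of the moment at which its call begins.
- robot.close_job(): hands the job in, once; it reports no verdict.
The state is a dict: "time_s": time; "joints": joint angles; "qd": joint speeds; "tau": joint torques, N m; "tcp_pos": TCP position; "ee_rot": TCP orientation; "contact_force": force on the tool from outside, world axes, zero at the start; "torque": the same for the moment, N m; "width": finger opening in mm.
Only numpy, scipy, OpenCV 4.12 (cv2) and the standard library are available. Lean on these libraries where they do the work, as an engineer would, in place of code of your own. Each camera call takes 0.05 s, during which the arm holds its last target.

### The job

On the green gear selector, push the black-gripped lever through the H-shaped gate into the third slot - the far right one as seen from the robot, beside the orange patch with three dots - and push it fully home: first to the cross channel, across, then forward. Only push the lever with the fingers: do not squeeze or force it, do not pull its grip upward, and leave it standing there. Leave everything else standing where it is.

Things in the scene. Friction and masses are not known exactly. Their poses are not given: they have to be found in the camera images.
- gearbox: Fixed gear selector: green housing 200 (its x) x 180 (its y) mm on a 220 x 200 x 8 mm foot; flat steel gate plate on top, upper face 96 mm above the bench. Origin: middle of the underside; x axis forward (away from the robot, yawed up to 0.35 rad), y to the left, z up. A 12 mm lever rod stands through the gate; its pivot is on the z axis, 12 mm above the bench.
- gate_centre (a point): Middle of the H gate, on the upper face of the 8 mm plate (96 mm high). Two slots along box x, centred at y = +25 and -25 mm, each 20 mm wide, from x = -34 to +34 mm, joined by a cross channel along y at x = 0, 20 mm wide. Slot ends: first far left, second near left, third far right (orange patch, three black dots), fourth near right; the others have white patches with 1, 2, 4 dots.
- slot_three (a point): Point on the gate plate's upper face (96 mm above the bench) where the rod stands when home in the third slot: x = +27, y = -25 mm of the gearbox.
- gear_fore (a joint): Forward lean of the lever, rad: 0 in the cross channel, + leans to box +x. The gate stops it at about +-0.32. At height h above the pivot the lever's axis lies at x = h*tan(gear_fore), y = -h*tan(gear_across)/cos(gear_fore) of the box. Friction holds it where it is left; about 2 N at the grip moves it. Starts anywhere along the left slot. It can cross only within about 0.03 rad of 0.
- gear_across (a joint): Sideways lean of the lever, rad: 0 upright, positive leans to the right (box -y). The left slot is at about -0.30, the right slot at about +0.30; the gate stops it at about +-0.33. Same friction as gear_fore.
- gear_grip (a joint): How far the grip has been pulled up along the rod, m: 0 down (a spring holds it there with 10 N, rising 0.5 N per mm), 0.015 fully up. Leave it down.
- grip_centre (a point): Middle of the lever's grip, a black upright plastic cylinder with a red band near its foot, 30 mm diameter, 60 mm long along the lever, its centre 150 mm from the pivot (162 mm above the bench when upright), its top 180 mm from the pivot.
- stamp_a: Small loose brass stamp, 24 mm diameter, 26 mm tall, standing on the gate plate's near left corner; origin under its centre. Leave it.
- stamp_b: Small loose brass stamp, 22 mm diameter, 22 mm tall, standing on the gate plate's far left corner; origin under its centre. Leave it.
- foil_spool: Loose brass-coloured foil spool, 64 mm diameter, 56 mm tall, standing beside the selector; origin under its centre. Leave it.
- glue_jar: Loose jar with black cap, 60 mm diameter, 75 mm tall, standing beside the selector; origin under its centre. Leave it.
- mug: Loose blue mug, 76 mm diameter, 90 mm tall; origin under its centre. Leave it.
- screwdriver: Loose screwdriver with red handle, 180 mm long, lying along its x axis; origin under its middle. Leave it.
- tag_stack: Loose block of orange plastic tags, 85 x 55 x 20 mm; origin under its centre. Leave it.

How it is judged (in metres and radians):
On the way, in this order (a step that is already met when the one before it is completed fails the run):
1. lever brought across the channel to the right-hand side (value of joint gear_across above 0.24 rad and value of joint gear_fore between -0.12 and 0.12 rad), for 0.1 s.
2. lever pushed forward, home in the third slot (value of joint gear_fore above 0.26 rad and value of joint gear_across above 0.22 rad), for 0.2 s.
At the end, for the whole second after the job is handed in: The lever is at rest in the third slot: gear_fore above 0.26 rad (the slot's end is at about 0.32) and gear_across above 0.22 rad, the grip down (under 4 mm), and no bystander more than 25 mm from where it stood (all of step 2 and value of joint gear_grip below 0.004 m and velocity of joint gear_fore between -0.05 and 0.05 rad/s and not (distance of stamp_a from where it was at the start of the episode above 0.025 m) and not (distance of stamp_b from where it was at the start of the episode above 0.025 m) and not (distance of foil_spool from where it was at the start of the episode above 0.025 m) and not (distance of glue_jar from where it was at the start of the episode above 0.025 m) and not (distance of mug from where it was at the start of the episode above 0.025 m) and not (distance of screwdriver from where it was at the start of the episode above 0.025 m) and not (distance of tag_stack from where it was at the start of the episode above 0.025 m)); the robot touches nothing.
It fails at once if the lever's grip was pulled up (more than 6 mm) (value of joint gear_grip above 0.006 m).
It fails at once if the selector was forced or its lever squeezed (more than 36 N in all) (contact force between the fingers and gearbox above 36 N).
It fails at once if a bystander was moved more than 25 mm, lifted or knocked over (distance of any of stamp_a, stamp_b, foil_spool, glue_jar, mug, screwdriver, tag_stack from where it was at the start of the episode above 0.025 m or angle between any of stamp_a, stamp_b, foil_spool, glue_jar, mug's own z axis and vertical above 0.6 rad).
It also fails if it takes over 64 s, if anything falls off the work surface, if the arm or the gripper's body presses on something with over 40 N, if the wrist force passes 120 N, or if a joint passes its speed limit or range.

## Working session

There is one attempt and no reset: what is moved stays moved. The work goes in short steps, Python scripts to look and compute and a shell command to move; the robot and the scene stay as the last step left them, time stands still between calls to the robot, and variables do not carry over. Pictures are saved under pics/ and viewed, and the job is handed in when it is done.

```bash
ls; mkdir -p pics
python3 - <<'E'
from station import robot
import cv2
o=robot.get_obs(); print(o)
for n in ("scene","top"):
    d=robot.get_image(n); cv2.imwrite(f"pics/{n}0.png",d["img"]); print(n,d["camera_matrix"],d["k1"],d["T"])
E
```

```text
pics
{'time_s': 0.0, 'joints': array([ 1.05419345,  0.62932972,  0.03845571,  1.51841583, -0.02699514,
        0.996299  , -0.01997017]), 'qd': array([-3.34852725e-04,  1.67146942e-03,  3.82499124e-04, -8.18554769e-05,
        7.30158842e-04,  4.20904532e-04, -5.55344051e-04]), 'tau': array([-2.24036798e-04, -5.63404834e+01,  1.22587703e+00, -1.93448085e+01,
        1.09715236e-02,  1.04401336e-02,  2.63345974e-06]), 'tcp_pos': array([ 282.95242381, -584.51320025,  255.38464029]), 'ee_rot': array([-3.06028889e+00, -7.01750381e-01,  7.36176186e-04]), 'contact_force': array([-2.73688456e-04,  3.54912123e-01,  4.02794419e-01]), 'torque': array([-0.02349833,  0.0264408 , -0.04640097]), 'width': 85.19705205270658}
scene [[431.49373492   0.         273.91221735]
 [  0.         431.49373492 214.20558662]
 [  0.           0.           1.        ]] 0.032259096785231006 [[-7.69377041e-01 -5.11140901e-01  3.83136983e-01  9.70882718e+02]
 [ 6.38598204e-01 -6.00554110e-01  4.81172625e-01  5.21738072e+02]
 [-1.58525195e-02  6.14873759e-01  7.88466206e-01  9.53507178e+02]
 [ 0.00000000e+00  0.00000000e+00  0.00000000e+00  1.00000000e+00]]
top [[456.50255121   0.         282.29231606]
 [  0.         456.50255121 205.84426807]
 [  0.           0.           1.        ]] -0.037249757518786085 [[ 5.54037907e-03  9.95400794e-01 -9.56376682e-02  4.23312386e+02]
 [-9.99937670e-01  6.44179709e-03  9.11917054e-03  4.45230461e+00]
 [ 9.69330805e-03  9.55811835e-02  9.95374441e-01  1.38649985e+03]
 [ 0.00000000e+00  0.00000000e+00  0.00000000e+00  1.00000000e+00]]
```

View pics/scene0.png

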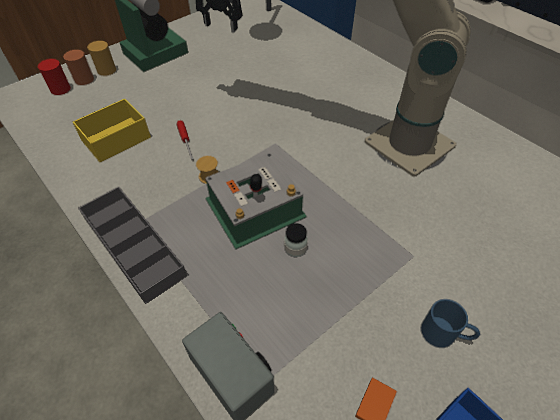

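View pics/top0.png

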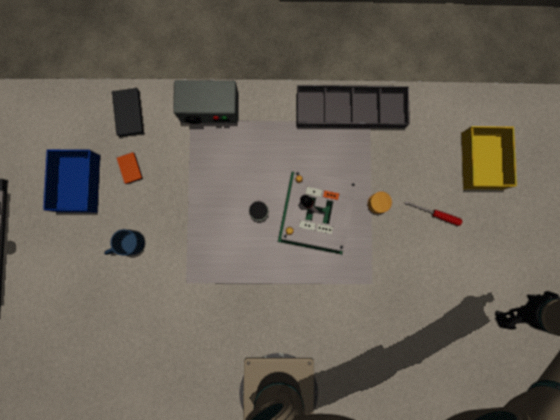

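The top view shows the selector at about (317,213), with the black grip at about (307,202) and the orange patch at (331,196). The jar is at (259,211) and the spool at (380,203). Next I'll fit the plate and lever from depth.

```bash
cat > h.py <<'E'
import numpy as np, cv2
from station import robot
def world(d):
    K=d["camera_matrix"];k1=d["k1"];z=d["range_z"]
    v,u=np.mgrid[0:z.shape[0],0:z.shape[1]].astype(float)
    pts=np.stack([u.ravel(),v.ravel()],1)[:,None]
    n=cv2.undistortPoints(pts,K,np.array([k1,0,0,0,0.]))[:,0].reshape(*z.shape,2)
    P=np.stack([n[...,0]*z,-n[...,1]*z,-z,np.ones_like(z)],-1)
    W=(P@d["T"].T)[...,:3]; W[z==0]=np.nan
    return W
def proj(d,p):
    c=np.linalg.inv(d["T"])@np.append(p,1); x,y=c[0]/-c[2],-c[1]/-c[2]
    s=1+d["k1"]*(x*x+y*y);K=d["camera_matrix"]
    return K[0,0]*x*s+K[0,2],K[1,1]*y*s+K[1,2]
E
python3 - <<'E'
from h import *
for n in ("top","scene"):
    d=robot.get_image(n);W=world(d)
    sel=(abs(W[...,2]-96)<5)&(abs(W[...,0]-500)<250)&(abs(W[...,1])<200)
    nn,lab,st,ce=cv2.connectedComponentsWithStats(sel.astype(np.uint8))
    i=1+np.argmax(st[1:,4]); P=W[lab==i]
    r=cv2.minAreaRect(P[:,:2].astype(np.float32)); print(n,len(P),P[:,2].mean(),r)
    # orange patch
    m=d["img"].astype(int); 
    org=(lab==i)&(m[...,2]>150)&(m[...,1]<110)&(m[...,0]<90); print("orange",org.sum(),W[org].mean(0))
    g=(W[...,2]>125)&(abs(W[...,0]-r[0][0])<90)&(abs(W[...,1]-r[0][1])<90)
    G=W[g];print("grip",len(G),G.min(0),G.max(0),G.mean(0)); t=G[G[:,2]>G[:,2].max()-8]; print(len(t),t.mean(0))
    u,v=proj(d,np.array([*r[0],96])); print(u,v)
    c=d["img"][int(v)-50:int(v)+50,int(u)-65:int(u)+65]; cv2.imwrite(f"pics/{n}1.png",cv2.resize(c,None,fx=6,fy=6,interpolation=cv2.INTER_CUBIC))
E
```

```text
top 3463 96.45500794746837 ((537.6669311523438, -112.18793487548828), (180.38925170898438, 200.6326141357422), 79.20640563964844)
orange 42 [ 580.44048205 -147.3074777    97.63274021]
grip 149 [472.04752023 -91.26252516 125.4747175 ] [572.12087791 -25.9306158  187.81810779] [551.82868494 -69.76727405 170.66674896]
61 [558.56186839 -67.58928858 183.35419327]
319.16783320530624 209.45949541025732
scene 3300 96.52963644977564 ((535.8156127929688, -110.9788589477539), (186.96505737304688, 201.99708557128906), 78.90691375732422)
orange 44 [ 578.10199962 -145.3777812    97.42387193]
grip 192 [541.39823629 -79.76949213 126.58633707] [572.43238853 -52.48128601 188.99254106] [560.65781808 -63.35595682 166.14412122]
48 [558.04382533 -65.70710358 183.63029574]
252.94797337846563 185.95260476081063
```

```bash
python3 - <<'E'
import cv2
E
ls pics
```

```text
scene0.png
scene1.png
top0.png
top1.png
```

View pics/top1.png

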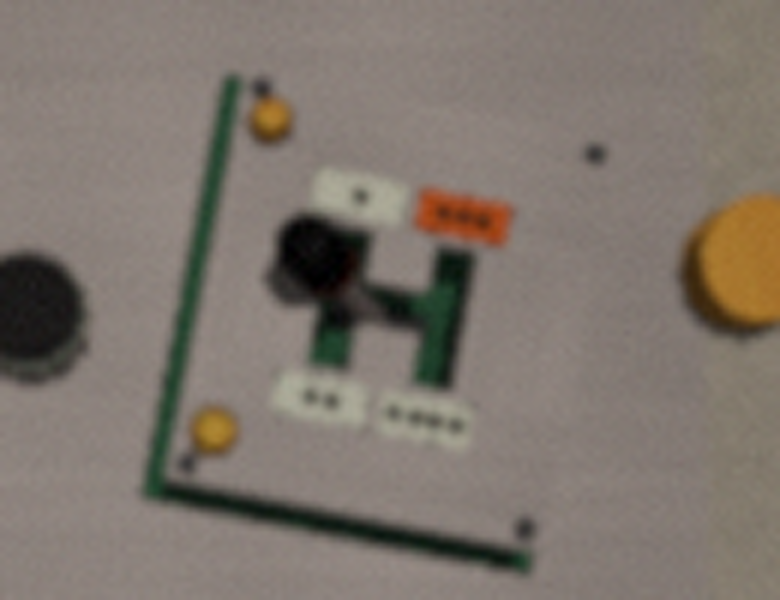

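View pics/scene1.png

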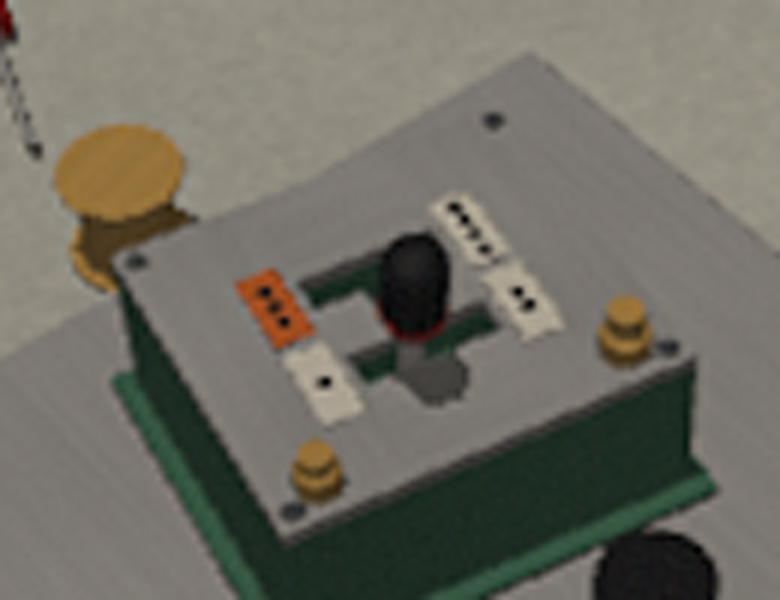

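```bash
cat >> h.py <<'E'
from scipy.spatial.transform import Rotation as R
C=np.array([536.8,-111.6]); YAW=np.radians(-10.95)
ex=np.array([np.cos(YAW),np.sin(YAW)]); ey=np.array([-ex[1],ex[0]])
def box(p): q=np.asarray(p)[:2]-C; return q@ex,q@ey
def delta(bx,by,z):
    o=robot.get_obs(); Rc=R.from_rotvec(o["ee_rot"]); w=np.append(C+bx*ex+by*ey,z)
    # tool y along +ex, z down, x = y cross z
    Y=np.append(ex,0);Z=np.array([0,0,-1.]);X=np.cross(Y,Z)
    Rt=R.from_matrix(np.stack([X,Y,Z],1))
    print("shift",Rc.inv().apply(w-o["tcp_pos"]).round(1),"turn",np.degrees((Rc.inv()*Rt).as_rotvec()).round(1),"tips",robot.tcp_to_tips)
def st():
    o=robot.get_obs(); print("t",o["time_s"],"box",np.round(box(o["tcp_pos"]),1),"z",o["tcp_pos"][2].round(1),"F",o["contact_force"].round(1),"w",round(o["width"],1))
E
python3 - <<'E'
from h import *
delta(0,20,256)
delta(11,45,256)
E
```

```text
shift [ 4.465e+02 -3.314e+02  1.000e-01] turn [ -0.1  -0.  -53.2] tips 25.0
shift [ 4.703e+02 -3.448e+02  2.000e-01] turn [ -0.1  -0.  -53.2] tips 25.0
```

```bash
python3 -m jog '[{"tx":30,"ty":-22,"wz":-4,"claw":0.2},{"tx":60,"ty":-44,"wz":-8,"claw":0.2},{"tx":90,"ty":-66,"wz":-12,"claw":0.2},{"tx":120,"ty":-88,"wz":-16,"claw":0.2},{"tx":150,"ty":-110,"wz":-20,"claw":0.2}]'; python3 -c "
from h import *
st();delta(11,45,256)"
```

```text
t 0.2 box [-159.2 -512.7] z 255.7 F [-0.8 -0.5  0. ] w 85.5
shift [ 4.703e+02 -3.448e+02  2.000e-01] turn [ -0.1  -0.  -53.2] tips 25.0schema error: expected keys tx, ty, tz, wx, wy, wz, claw
```

Every row must carry all seven keys.

```bash
python3 -m jog '[{"tx":30,"ty":-22,"tz":0,"wx":0,"wy":0,"wz":-4,"claw":0.2},{"tx":60,"ty":-44,"tz":0,"wx":0,"wy":0,"wz":-8,"claw":0.2},{"tx":90,"ty":-66,"tz":0,"wx":0,"wy":0,"wz":-12,"claw":0.2},{"tx":120,"ty":-88,"tz":0,"wx":0,"wy":0,"wz":-16,"claw":0.2},{"tx":150,"ty":-110,"tz":0,"wx":0,"wy":0,"wz":-20,"claw":0.2}]'; python3 -c "
from h import *
st();delta(11,45,256)"
```

```text
time_s: 0.62
tcp_pos: [370.7, -419.0, 256.2]
ee_rot: [-2.892, -1.228, -0.0]
contact_force: [1.6, -0.6, 0.9]
width: 51.4
t 0.6167 box [-104.6 -333.4] z 256.2 F [ 1.6 -0.6  0.9] w 51.4
shift [ 3.802e+02 -1.094e+02  3.000e-01] turn [ -0.  -0. -33.] tips 25.0
```

```bash
python3 -m jog '[{"tx":36,"ty":-10,"tz":0,"wx":0,"wy":0,"wz":-4,"claw":0.2},{"tx":72,"ty":-20,"tz":0,"wx":0,"wy":0,"wz":-8,"claw":0.2},{"tx":108,"ty":-30,"tz":0,"wx":0,"wy":0,"wz":-12,"claw":0.2},{"tx":144,"ty":-40,"tz":0,"wx":0,"wy":0,"wz":-16,"claw":0.2},{"tx":180,"ty":-50,"tz":0,"wx":0,"wy":0,"wz":-20,"claw":0.2}]'; python3 -c "
from h import *
st();delta(11,45,256)"
```

```text
time_s: 1.03
tcp_pos: [460.4, -255.1, 256.4]
ee_rot: [2.634, 1.711, 0.0]
contact_force: [0.2, -0.4, 0.4]
width: 51.0
t 1.0333 box [ -47.8 -155.4] z 256.4 F [ 0.2 -0.4  0.4] w 51.0
shift [208.5  12.    0.4] turn [  0.   0. -13.] tips 25.0
```

```bash
python3 -m jog '[{"tx":40,"ty":2,"tz":0,"wx":0,"wy":0,"wz":-4,"claw":0.2},{"tx":80,"ty":4,"tz":0,"wx":0,"wy":0,"wz":-8,"claw":0.2},{"tx":120,"ty":7,"tz":0,"wx":0,"wy":0,"wz":-13,"claw":0.2},{"tx":160,"ty":9,"tz":0,"wx":0,"wy":0,"wz":-13,"claw":0.2},{"tx":200,"ty":12,"tz":0,"wx":0,"wy":0,"wz":-13,"claw":0.2}]'; python3 -c "
from h import *
st();delta(11,45,256)
d=robot.get_image('scene');u,v=proj(d,np.array([540,-90,180]));u=int(u);v=int(v)
cv2.imwrite('pics/s2.png',cv2.resize(d['img'][v-60:v+60,u-80:u+80],None,fx=5,fy=5,interpolation=3))
d=robot.get_image('wrist');cv2.imwrite('pics/w2.png',d['img'])"
```

```text
time_s: 1.45
tcp_pos: [553.1, -77.5, 256.3]
ee_rot: [-2.427, -1.995, 0.0]
contact_force: [1.3, -1.1, 0.1]
width: 51.4
t 1.45 box [ 9.5 36.6] z 256.3 F [ 1.3 -1.1  0.1] w 51.4
shift [8.4 1.4 0.3] turn [-0.   0.  -0.2] tips 25.0
```

View pics/s2.png

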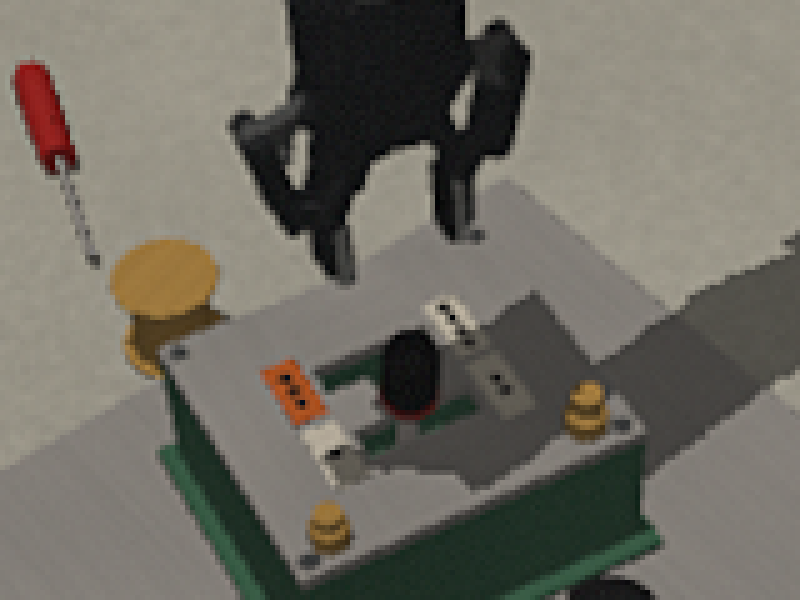

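View pics/w2.png

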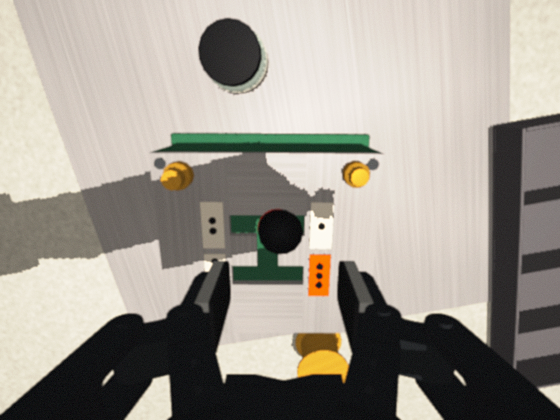

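```bash
python3 -m jog '[{"tx":8,"ty":1.5,"tz":20,"wx":0,"wy":0,"wz":0,"claw":0.2},{"tx":8,"ty":1.5,"tz":40,"wx":0,"wy":0,"wz":0,"claw":0.2},{"tx":8,"ty":1.5,"tz":60,"wx":0,"wy":0,"wz":0,"claw":0.2},{"tx":8,"ty":1.5,"tz":75,"wx":0,"wy":0,"wz":0,"claw":0.2},{"tx":8,"ty":1.5,"tz":84,"wx":0,"wy":0,"wz":0,"claw":0.2}]'
cat >> h.py <<'E'
def pic(k):
    st()
    d=robot.get_image('scene');u,v=proj(d,np.array([540,-100,150]));u=int(u);v=int(v)
    a=cv2.resize(d['img'][v-50:v+50,u-60:u+60],(400,333),interpolation=3)
    d=robot.get_image('wrist'); b=cv2.resize(d['img'],(400,300)); b=np.vstack([b,np.zeros((33,400,3),np.uint8)])
    cv2.imwrite(f'pics/p{k}.png',np.hstack([a,b]))
E
python3 -c "
from h import *
pic(3)"
```

```text
time_s: 1.97
tcp_pos: [554.6, -71.8, 170.5]
ee_rot: [-2.426, -1.993, 0.003]
contact_force: [-0.3, 0.1, 0.7]
width: 51.5
t 1.9667 box [ 9.9 42.5] z 170.5 F [-0.3  0.1  0.7] w 51.5
```

View pics/p3.png

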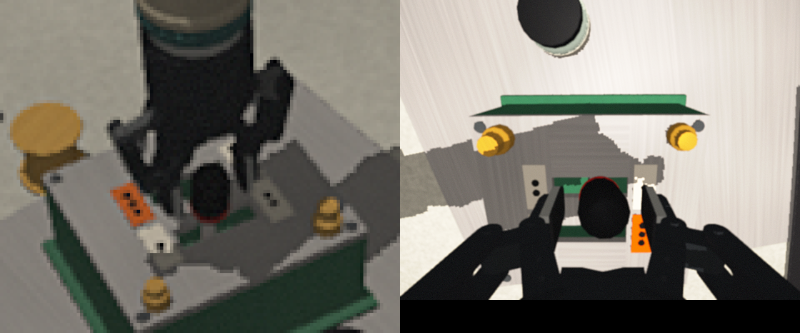

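```bash
python3 -m jog '[{"tx":2,"ty":-5,"tz":0,"wx":0,"wy":0,"wz":0,"claw":0.2},{"tx":2,"ty":-10,"tz":0,"wx":0,"wy":0,"wz":0,"claw":0.2},{"tx":2,"ty":-14,"tz":0,"wx":0,"wy":0,"wz":0,"claw":0.2},{"tx":2,"ty":-17,"tz":0,"wx":0,"wy":0,"wz":0,"claw":0.2},{"tx":2,"ty":-20.5,"tz":0,"wx":0,"wy":0,"wz":0,"claw":0.2}]'; python3 -m jog '[{"tx":0,"ty":0,"tz":0,"wx":0,"wy":0,"wz":0,"claw":0.2},{"tx":0,"ty":0,"tz":0,"wx":0,"wy":0,"wz":0,"claw":0.2},{"tx":0,"ty":0,"tz":0,"wx":0,"wy":0,"wz":0,"claw":0.2},{"tx":0,"ty":0,"tz":0,"wx":0,"wy":0,"wz":0,"claw":0.2},{"tx":0,"ty":0,"tz":0,"wx":0,"wy":0,"wz":0,"claw":0.2}]';python3 -c "
from h import *
pic(4)"
```

```text
time_s: 2.48
tcp_pos: [537.0, -65.7, 173.5]
ee_rot: [2.425, 1.993, 0.004]
contact_force: [2.4, -0.3, 1.6]
width: 51.3
time_s: 2.9
tcp_pos: [536.1, -65.8, 172.2]
ee_rot: [-2.427, -1.994, 0.0]
contact_force: [1.1, 0.2, 0.7]
width: 51.1
t 2.9 box [-9.4 44.8] z 172.2 F [1.1 0.2 0.7] w 51.1
```

View pics/p4.png

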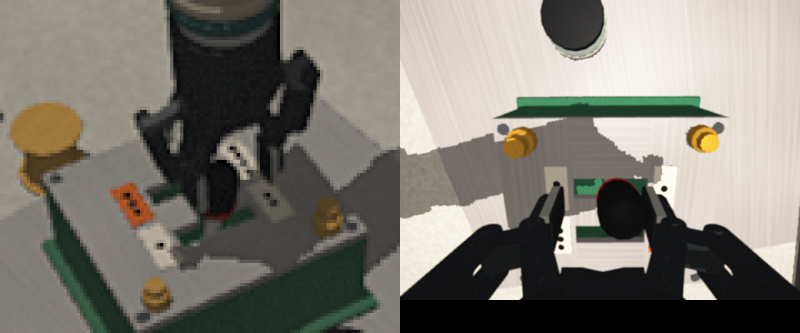

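```bash
python3 -m jog '[{"tx":0,"ty":5,"tz":0,"wx":0,"wy":0,"wz":0,"claw":0.2},{"tx":0,"ty":9.4,"tz":0,"wx":0,"wy":0,"wz":0,"claw":0.2},{"tx":14,"ty":9.4,"tz":0,"wx":0,"wy":0,"wz":0,"claw":0.2},{"tx":30,"ty":9.4,"tz":0,"wx":0,"wy":0,"wz":0,"claw":0.2},{"tx":45,"ty":9.4,"tz":0,"wx":0,"wy":0,"wz":0,"claw":0.2}]'; python3 -m jog '[{"tx":0,"ty":0,"tz":0,"wx":0,"wy":0,"wz":0,"claw":-0.5},{"tx":0,"ty":0,"tz":0,"wx":0,"wy":0,"wz":0,"claw":-0.5},{"tx":0,"ty":0,"tz":0,"wx":0,"wy":0,"wz":0,"claw":-0.5},{"tx":0,"ty":0,"tz":0,"wx":0,"wy":0,"wz":0,"claw":-0.5},{"tx":0,"ty":0,"tz":0,"wx":0,"wy":0,"wz":0,"claw":-0.5}]';python3 -c "
from h import *
pic(5)
d=robot.get_image('wrist');cv2.imwrite('pics/w5.png',d['img'])
W=world(d);b=d['img'].max(2)<60
m=(W[...,2]>130)&(W[...,2]<200)
P=W[m];B=np.stack([(P[:,:2]-C)@ex,(P[:,:2]-C)@ey,P[:,2]],1)
s=(abs(B[:,0])<40)&(B[:,1]<76)&(B[:,1]>15);B=B[s]
for lo in range(130,195,8):
  q=B[(B[:,2]>=lo)&(B[:,2]<lo+8)]
  if len(q):print(lo,len(q),np.percentile(q,[2,98],axis=0).round(1)[:,:2].tolist())
"
```

```text
time_s: 3.42
tcp_pos: [554.1, -23.2, 172.0]
ee_rot: [-2.428, -1.993, 0.001]
contact_force: [-0.1, 0.3, -0.6]
width: 51.1
time_s: 3.83
tcp_pos: [553.7, -24.7, 172.2]
ee_rot: [2.429, 1.992, -0.001]
contact_force: [-0.4, -0.7, -0.1]
width: 21.5
t 3.8333 box [ 0.1 88.6] z 172.2 F [-0.4 -0.7 -0.1] w 21.5
130 272 [[-12.7, 44.1], [13.9, 54.1]]
138 297 [[-13.5, 41.1], [14.1, 56.2]]
146 308 [[-12.5, 46.9], [13.9, 58.7]]
154 372 [[-12.0, 50.2], [14.9, 61.6]]
162 484 [[-11.7, 52.6], [15.0, 63.8]]
170 864 [[-10.2, 56.2], [14.1, 64.1]]
178 295 [[-5.7, 58.9], [9.7, 63.2]]
```

View pics/p5.png

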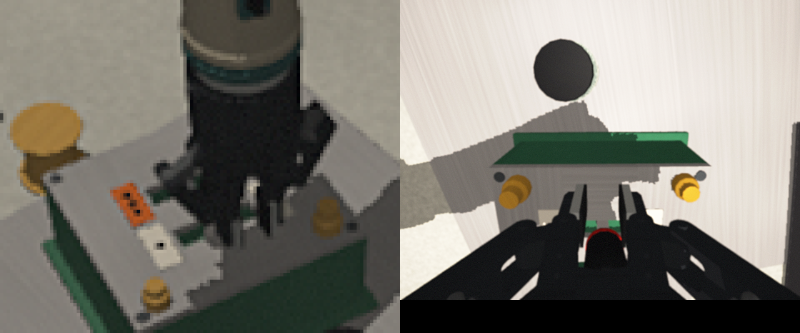

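View pics/w5.png

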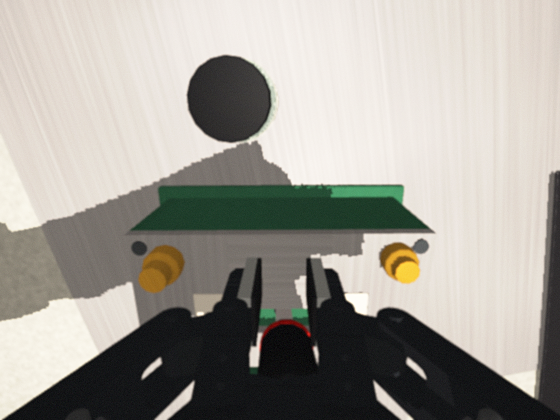

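```bash
python3 -m jog '[{"tx":-6,"ty":0,"tz":0,"wx":0,"wy":0,"wz":0,"claw":-0.5},{"tx":-12,"ty":0,"tz":0,"wx":0,"wy":0,"wz":0,"claw":-0.5},{"tx":-18,"ty":0,"tz":0,"wx":0,"wy":0,"wz":0,"claw":-0.5},{"tx":-24,"ty":0,"tz":0,"wx":0,"wy":0,"wz":0,"claw":-0.5},{"tx":-30,"ty":0,"tz":0,"wx":0,"wy":0,"wz":0,"claw":-0.5}]'; python3 -m jog '[{"tx":-6,"ty":0,"tz":0,"wx":0,"wy":0,"wz":0,"claw":-0.5},{"tx":-12,"ty":0,"tz":0,"wx":0,"wy":0,"wz":0,"claw":-0.5},{"tx":-18,"ty":0,"tz":0,"wx":0,"wy":0,"wz":0,"claw":-0.5},{"tx":-24,"ty":0,"tz":0,"wx":0,"wy":0,"wz":0,"claw":-0.5},{"tx":-30,"ty":0,"tz":0,"wx":0,"wy":0,"wz":0,"claw":-0.5}]';python3 -c "
from h import *
pic(6)"
```

```text
time_s: 4.4
tcp_pos: [548.9, -52.9, 172.7]
ee_rot: [2.426, 1.994, 0.003]
contact_force: [1.4, 2.4, 1.7]
width: 21.1
time_s: 4.82
tcp_pos: [542.4, -82.9, 172.4]
ee_rot: [2.427, 1.994, 0.0]
contact_force: [1.7, 1.5, 1.4]
width: 21.3
t 4.8167 box [ 0.1 29.2] z 172.4 F [1.7 1.5 1.4] w 21.3
```

View pics/p6.png

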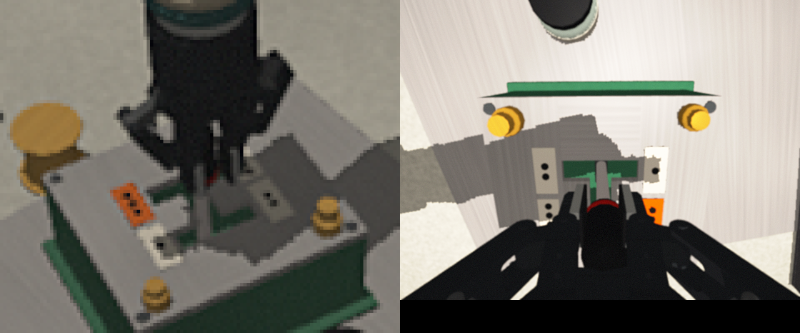

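The rod is crossing the channel at about 2 N, so I'll continue.

```bash
python3 -m jog '[{"tx":-6,"ty":0,"tz":0,"wx":0,"wy":0,"wz":0,"claw":-0.5},{"tx":-12,"ty":0,"tz":0,"wx":0,"wy":0,"wz":0,"claw":-0.5},{"tx":-18,"ty":0,"tz":0,"wx":0,"wy":0,"wz":0,"claw":-0.5},{"tx":-24,"ty":0,"tz":0,"wx":0,"wy":0,"wz":0,"claw":-0.5},{"tx":-30,"ty":0,"tz":0,"wx":0,"wy":0,"wz":0,"claw":-0.5}]'; python3 -m jog '[{"tx":-4,"ty":0,"tz":0,"wx":0,"wy":0,"wz":0,"claw":-0.5},{"tx":-8,"ty":0,"tz":0,"wx":0,"wy":0,"wz":0,"claw":-0.5},{"tx":-11,"ty":0,"tz":0,"wx":0,"wy":0,"wz":0,"claw":-0.5},{"tx":-14,"ty":0,"tz":0,"wx":0,"wy":0,"wz":0,"claw":-0.5},{"tx":-16,"ty":0,"tz":0,"wx":0,"wy":0,"wz":0,"claw":-0.5}]';python3 -c "
from h import *
pic(7)"
```

```text
time_s: 5.33
tcp_pos: [536.2, -112.3, 172.2]
ee_rot: [-2.427, -1.994, 0.0]
contact_force: [1.5, 1.4, 0.3]
width: 21.3
time_s: 5.75
tcp_pos: [533.0, -127.7, 172.1]
ee_rot: [-2.427, -1.994, 0.001]
contact_force: [1.0, 0.9, -1.5]
width: 21.6
t 5.75 box [ -0.7 -16.5] z 172.1 F [ 1.   0.9 -1.5] w 21.6
```

View pics/p7.png

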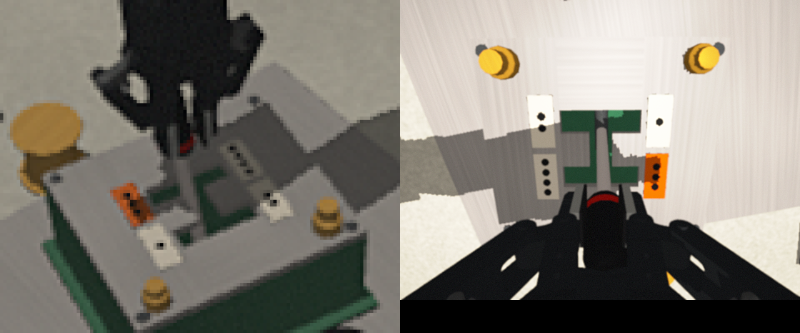

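```bash
python3 -m jog '[{"tx":-1,"ty":0,"tz":0,"wx":0,"wy":0,"wz":0,"claw":-0.5},{"tx":-2,"ty":0,"tz":0,"wx":0,"wy":0,"wz":0,"claw":-0.5},{"tx":-3,"ty":0,"tz":0,"wx":0,"wy":0,"wz":0,"claw":-0.5},{"tx":-4,"ty":0,"tz":0,"wx":0,"wy":0,"wz":0,"claw":-0.5},{"tx":-4,"ty":0,"tz":0,"wx":0,"wy":0,"wz":0,"claw":-0.5}]';python3 -c "
from h import *
pic(8)
for n in ('top','scene'):
  d=robot.get_image(n);W=world(d)
  m=(W[...,2]>102)&(W[...,2]<150);P=W[m];B=np.stack([(P[:,:2]-C)@ex,(P[:,:2]-C)@ey,P[:,2]],1)
  s=(abs(B[:,0])<25)&(abs(B[:,1])<55);B=B[s]
  for lo in range(102,150,8):
    q=B[(B[:,2]>=lo)&(B[:,2]<lo+8)]
    if len(q):print(n,lo,len(q),q.mean(0).round(1),q.min(0).round(0),q.max(0).round(0))
"
```

```text
time_s: 6.27
tcp_pos: [532.5, -131.5, 172.3]
ee_rot: [-2.427, -1.994, 0.0]
contact_force: [0.6, 1.1, -1.6]
width: 21.5
t 6.2667 box [ -0.4 -20.3] z 172.3 F [ 0.6  1.1 -1.6] w 21.5
top 102 1 [ 23.8  48.4 102.8] [ 24.  48. 103.] [ 24.  48. 103.]
scene 102 14 [  2.8 -24.1 106. ] [ -4. -27. 103.] [  8. -20. 110.]
scene 110 9 [  3.4 -25.4 113. ] [ -1. -29. 111.] [  7. -22. 116.]
scene 118 14 [  2.9 -28.1 120.6] [ -3. -32. 118.] [  8. -25. 125.]
scene 126 4 [  0.4 -26.8 131.1] [-10. -30. 127.] [ 10. -24. 133.]
scene 134 16 [  1.4 -25.7 137.6] [-11. -34. 134.] [ 17. -22. 141.]
scene 142 17 [ -3.3 -26.9 146.4] [-12. -37. 142.] [  5. -22. 150.]
```

View pics/p8.png

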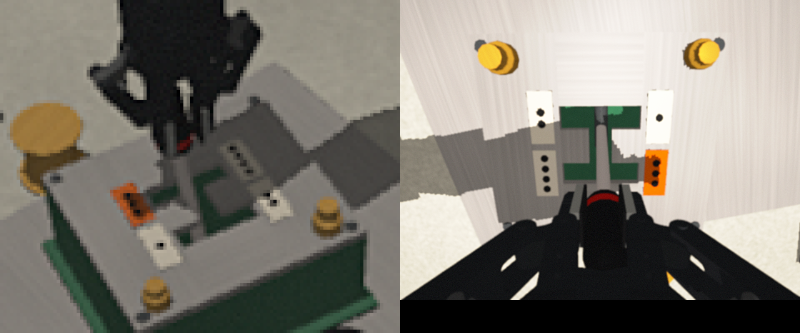

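The lever is now leaning right at about 0.29 rad with low force. I'll back off, open the jaws, straddle the grip again and push forward with the near finger.

```bash
python3 -m jog '[{"tx":5,"ty":0,"tz":0,"wx":0,"wy":0,"wz":0,"claw":-0.5},{"tx":15,"ty":0,"tz":0,"wx":0,"wy":0,"wz":0,"claw":-0.5},{"tx":25,"ty":0,"tz":0,"wx":0,"wy":0,"wz":0,"claw":0.2},{"tx":25,"ty":0,"tz":0,"wx":0,"wy":0,"wz":0,"claw":0.2},{"tx":25,"ty":0,"tz":0,"wx":0,"wy":0,"wz":0,"claw":0.2}]';python3 -m jog '[{"tx":0,"ty":0,"tz":0,"wx":0,"wy":0,"wz":0,"claw":0.2},{"tx":-10,"ty":0,"tz":0,"wx":0,"wy":0,"wz":0,"claw":0.2},{"tx":-25,"ty":0,"tz":0,"wx":0,"wy":0,"wz":0,"claw":0.2},{"tx":-40,"ty":0,"tz":0,"wx":0,"wy":0,"wz":0,"claw":0.2},{"tx":-51,"ty":0,"tz":0,"wx":0,"wy":0,"wz":0,"claw":0.2}]';python3 -c "
from h import *
pic(9)"
```

```text
time_s: 6.88
tcp_pos: [537.7, -105.5, 172.4]
ee_rot: [-2.425, -1.997, -0.0]
contact_force: [-0.2, -0.5, -0.1]
width: 51.3
time_s: 7.3
tcp_pos: [526.8, -159.6, 172.3]
ee_rot: [2.429, 1.992, -0.002]
contact_force: [-0.0, -0.3, 0.1]
width: 51.4
t 7.3 box [ -0.7 -49.1] z 172.3 F [-0.  -0.3  0.1] w 51.4
```

View pics/p9.png

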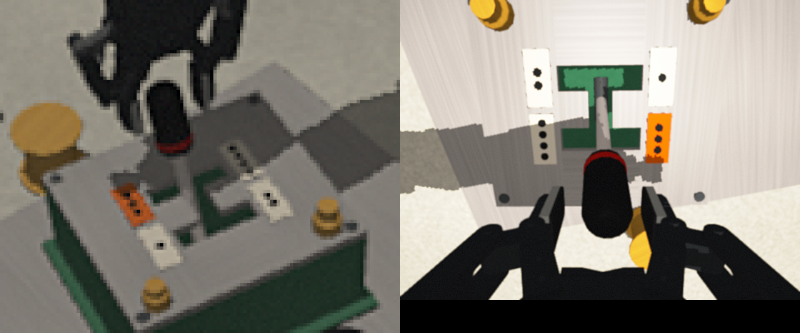

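```bash
python3 -m jog '[{"tx":0,"ty":5,"tz":0,"wx":0,"wy":0,"wz":0,"claw":0.2},{"tx":0,"ty":10,"tz":0,"wx":0,"wy":0,"wz":0,"claw":0.2},{"tx":0,"ty":14,"tz":0,"wx":0,"wy":0,"wz":0,"claw":0.2},{"tx":0,"ty":19,"tz":0,"wx":0,"wy":0,"wz":0,"claw":0.2},{"tx":0,"ty":24,"tz":0,"wx":0,"wy":0,"wz":0,"claw":0.2}]';python3 -m jog '[{"tx":0,"ty":5,"tz":0,"wx":0,"wy":0,"wz":0,"claw":0.2},{"tx":0,"ty":10,"tz":0,"wx":0,"wy":0,"wz":0,"claw":0.2},{"tx":0,"ty":14,"tz":0,"wx":0,"wy":0,"wz":0,"claw":0.2},{"tx":0,"ty":18,"tz":0,"wx":0,"wy":0,"wz":0,"claw":0.2},{"tx":0,"ty":22,"tz":0,"wx":0,"wy":0,"wz":0,"claw":0.2}]';python3 -c "
from h import *
pic(10)"
```

```text
time_s: 7.82
tcp_pos: [551.4, -160.7, 172.3]
ee_rot: [-2.425, -1.995, 0.001]
contact_force: [-2.4, 0.4, 1.0]
width: 51.3
time_s: 8.23
tcp_pos: [572.9, -165.7, 172.1]
ee_rot: [-2.427, -1.995, 0.0]
contact_force: [-2.3, 0.6, -0.8]
width: 51.5
t 8.2333 box [ 45.8 -46.2] z 172.1 F [-2.3  0.6 -0.8] w 51.5
```

View pics/p10.png

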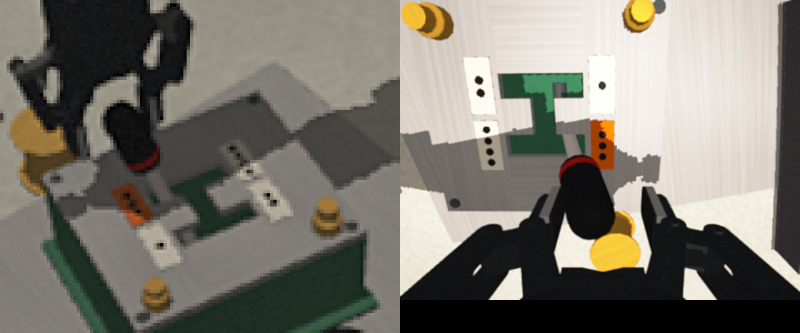

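The lever is moving forward in the right slot at about 2.4 N. I'll creep on to the end stop.

```bash
python3 -m jog '[{"tx":0,"ty":2,"tz":0,"wx":0,"wy":0,"wz":0,"claw":0.2},{"tx":0,"ty":4,"tz":0,"wx":0,"wy":0,"wz":0,"claw":0.2},{"tx":0,"ty":5.5,"tz":0,"wx":0,"wy":0,"wz":0,"claw":0.2},{"tx":0,"ty":7,"tz":0,"wx":0,"wy":0,"wz":0,"claw":0.2},{"tx":0,"ty":7,"tz":0,"wx":0,"wy":0,"wz":0,"claw":0.2}]';python3 -m jog '[{"tx":0,"ty":1,"tz":0,"wx":0,"wy":0,"wz":0,"claw":0.2},{"tx":0,"ty":2,"tz":0,"wx":0,"wy":0,"wz":0,"claw":0.2},{"tx":0,"ty":2,"tz":0,"wx":0,"wy":0,"wz":0,"claw":0.2},{"tx":0,"ty":2,"tz":0,"wx":0,"wy":0,"wz":0,"claw":0.2},{"tx":0,"ty":2,"tz":0,"wx":0,"wy":0,"wz":0,"claw":0.2}]';cat >> h.py <<'E'
def lever():
  for n in ('wrist','scene'):
    d=robot.get_image(n);W=world(d);B=np.stack([(W[...,:2]-C)@ex,(W[...,:2]-C)@ey,W[...,2]],-1)
    m=d['img'].astype(int); red=(m[...,2]>70)&(m[...,1]<40)&(m[...,0]<40)&(B[...,2]>110)&(B[...,2]<160)
    if red.sum(): print(n,'red band',red.sum(),B[red].mean(0).round(1),B[red].min(0).round(0),B[red].max(0).round(0))
    rod=(B[...,2]>100)&(B[...,2]<120)&(abs(B[...,0])<70)&(B[...,1]<-5)&(B[...,1]>-60)
    Q=B[rod]
    if len(Q): print(n,'rod',len(Q),Q.mean(0).round(1))
E
python3 -c "
from h import *
pic(11);lever()"
```

```text
time_s: 8.75
tcp_pos: [579.9, -167.3, 172.4]
ee_rot: [2.427, 1.994, 0.0]
contact_force: [-1.0, 0.3, -0.7]
width: 51.4
time_s: 9.17
tcp_pos: [581.5, -167.5, 172.3]
ee_rot: [-2.427, -1.995, 0.0]
contact_force: [-1.8, 0.6, -0.6]
width: 50.9
t 9.1667 box [ 54.5 -46.4] z 172.3 F [-1.8  0.6 -0.6] w 50.9
wrist red band 445 [ 35.1 -24.7 135.5] [ 23. -38. 124.] [ 51. -21. 142.]
wrist rod 316 [ 27.7 -23.6 107.8]
scene red band 10 [ 41.  -24.2 135.4] [ 32. -27. 132.] [ 50. -22. 141.]
scene rod 51 [ 11.9 -27.1 106. ]
```

View pics/p11.png

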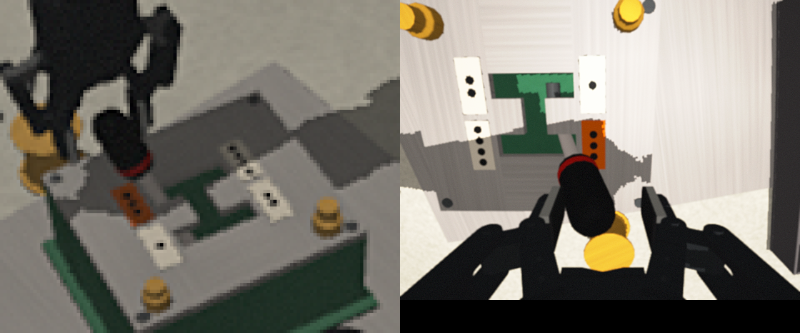

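```bash
python3 -m jog '[{"tx":0,"ty":1,"tz":0,"wx":0,"wy":0,"wz":0,"claw":0.2},{"tx":0,"ty":2,"tz":0,"wx":0,"wy":0,"wz":0,"claw":0.2},{"tx":0,"ty":3,"tz":0,"wx":0,"wy":0,"wz":0,"claw":0.2},{"tx":0,"ty":3,"tz":0,"wx":0,"wy":0,"wz":0,"claw":0.2},{"tx":0,"ty":3,"tz":0,"wx":0,"wy":0,"wz":0,"claw":0.2}]';python3 -c "
from h import *
st();lever()"
```

```text
time_s: 9.78
tcp_pos: [582.8, -167.8, 171.8]
ee_rot: [-2.425, -1.993, 0.004]
contact_force: [-4.9, 1.5, 1.0]
width: 51.0
t 9.7833 box [ 55.9 -46.4] z 171.8 F [-4.9  1.5  1. ] w 51.0
wrist red band 442 [ 35.8 -24.6 135.2] [ 23. -37. 124.] [ 52. -20. 140.]
wrist rod 317 [ 28.3 -23.6 107.6]
scene red band 11 [ 41.  -25.2 134.7] [ 32. -29. 130.] [ 52. -22. 138.]
scene rod 47 [ 21.4 -25.8 105.8]
```

The force rose to about 5 N and the motion stalled, so the lever is at the end stop. I'll release and lift clear.

```bash
python3 -m jog '[{"tx":0,"ty":-2,"tz":0,"wx":0,"wy":0,"wz":0,"claw":0.2},{"tx":0,"ty":-5,"tz":0,"wx":0,"wy":0,"wz":0,"claw":0.2},{"tx":0,"ty":-5,"tz":0,"wx":0,"wy":0,"wz":0,"claw":0.3},{"tx":0,"ty":-5,"tz":-5,"wx":0,"wy":0,"wz":0,"claw":0.3},{"tx":0,"ty":-5,"tz":-15,"wx":0,"wy":0,"wz":0,"claw":0.3}]';python3 -m jog '[{"tx":0,"ty":0,"tz":-15,"wx":0,"wy":0,"wz":0,"claw":0.3},{"tx":0,"ty":0,"tz":-35,"wx":0,"wy":0,"wz":0,"claw":0.3},{"tx":0,"ty":0,"tz":-60,"wx":0,"wy":0,"wz":0,"claw":0.3},{"tx":0,"ty":0,"tz":-80,"wx":0,"wy":0,"wz":0,"claw":0.3},{"tx":0,"ty":0,"tz":-90,"wx":0,"wy":0,"wz":0,"claw":0.3}]';python3 -m jog '[{"tx":20,"ty":-20,"tz":0,"wx":0,"wy":0,"wz":0,"claw":0.3},{"tx":40,"ty":-45,"tz":0,"wx":0,"wy":0,"wz":0,"claw":0.3},{"tx":40,"ty":-75,"tz":0,"wx":0,"wy":0,"wz":0,"claw":0.3},{"tx":40,"ty":-95,"tz":0,"wx":0,"wy":0,"wz":0,"claw":0.3},{"tx":40,"ty":-100,"tz":0,"wx":0,"wy":0,"wz":0,"claw":0.3}]';python3 -m jog '[{"tx":0,"ty":0,"tz":0,"wx":0,"wy":0,"wz":0,"claw":0.3},{"tx":0,"ty":0,"tz":0,"wx":0,"wy":0,"wz":0,"claw":0.3},{"tx":0,"ty":0,"tz":0,"wx":0,"wy":0,"wz":0,"claw":0.3},{"tx":0,"ty":0,"tz":0,"wx":0,"wy":0,"wz":0,"claw":0.3},{"tx":0,"ty":0,"tz":0,"wx":0,"wy":0,"wz":0,"claw":0.3}]';python3 -c "
from h import *
pic(12);lever()
for n in ('scene','top'):
  d=robot.get_image(n);W=world(d);B=np.stack([(W[...,:2]-C)@ex,(W[...,:2]-C)@ey,W[...,2]],-1)
  g=(B[...,2]>125)&(B[...,2]<186)&(B[...,0]>15)&(B[...,0]<90)&(abs(B[...,1]+45)<40);Q=B[g]
  print(n,len(Q),Q[Q[:,2]>Q[:,2].max()-8].mean(0).round(1))
  cv2.imwrite('pics/%s12.png'%n,d['img'])"
```

```text
time_s: 10.3
tcp_pos: [579.8, -167.1, 187.3]
ee_rot: [-2.427, -1.995, -0.0]
contact_force: [-0.3, -0.7, 0.4]
width: 55.2
time_s: 10.72
tcp_pos: [581.7, -167.3, 281.4]
ee_rot: [2.423, 1.991, 0.007]
contact_force: [0.4, 0.6, 0.6]
width: 55.4
time_s: 11.13
tcp_pos: [486.1, -107.5, 277.6]
ee_rot: [-2.425, -1.995, 0.003]
contact_force: [0.2, -0.1, -0.3]
width: 55.5
time_s: 11.55
tcp_pos: [490.1, -108.7, 277.1]
ee_rot: [2.427, 1.994, 0.001]
contact_force: [0.4, 0.3, 0.3]
width: 55.5
t 11.55 box [-46.4  -6. ] z 277.1 F [0.4 0.3 0.3] w 55.5
wrist red band 207 [ 30.2 -27.2 135.9] [ 22. -42. 126.] [ 45. -21. 140.]
wrist rod 212 [ 27.  -25.1 109.1]
scene red band 14 [ 39.7 -24.8 135.9] [ 28. -30. 132.] [ 52. -21. 140.]
scene rod 51 [ 27.3 -25.1 106. ]
scene 244 [ 51.  -44.4 175.1]
top 1 [ 65.7 -44.6 165.4]
```

View pics/p12.png

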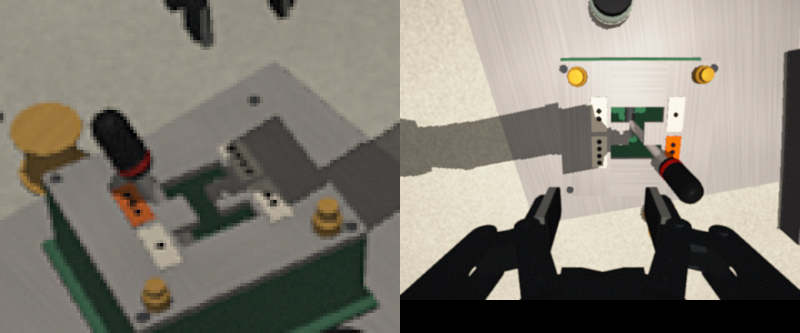

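View pics/scene12.png

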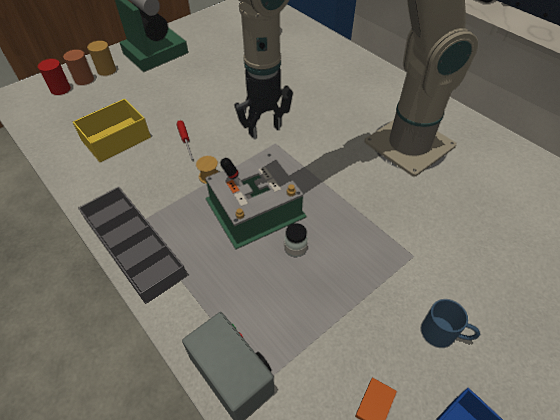

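```bash
python3 -c "
from station import robot
print(robot.close_job())"
```

```text
the job is handed in; nothing more can be done
None
```

The lever is in the third slot, beside the orange patch, and I have handed in the job, which took about 11.6 s of the 64 s allowed. No verdict was reported.

- **Moves:** I found the selector and lever from the top and scene depth pictures. With the jaws around the grip, I nudged the lever back to the cross channel. I then pushed it across with two partly open fingers, and forward with the near finger until it stopped.
- **Forces:** the pushes read about 1–3 N, rising to about 5 N at the end stop. These are readings at the end of each move, not a continuous record.
- **Lever position:** after I backed the gripper off, depth readings put the forward lean at about 0.28–0.31 rad, against a required 0.26. The sideways lean came out at about 0.25–0.29 rad, against a required 0.22. The spread comes from the cameras seeing only one side of the rod. The lean just after crossing was about 0.29 rad.
- **Grip and surroundings:** the gripper is clear above the selector with no contact force. The grip was never pulled up on purpose, but I did not measure its height. The stamps, jar, spool, screwdriver, mug and tags look unmoved in the last scene picture, judged by eye only.

No check failed. The first attempt to move the arm was refused because its rows were missing some keys, and nothing moved.

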